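# Turn over the ring gauge's status flag

## Robot

A 6-joint arm with a two-finger parallel gripper is mounted at the origin on a cart in front of the work surface, level with it; the furniture and walls round the work are solid. World frame = base frame: x ahead of the robot, y to its left, z up, the work surface at z = 0. Lengths are in m, angles in degrees, forces in N, time in s.
With the tool pointing down it reaches from about 0.35 to 0.975 m from the base axis. Payload 17.4 kg.
Tool frame: the origin (TCP) lies on the centre line of the jaws, within the pads' length; the fingertips stand 8 mm ahead of it and the grasp point (between the pads) lies 11 mm behind it; z points along the fingers, x is the direction in which the jaws open and shut, and the axes are right-handed (so a half turn about z gives the same grasp; the last joint's range is limited). The gripper opens to 85 mm and grips with 20 to 120 N. Pads are 22 mm wide; open, the fingers measure 114 mm over their backs; the gripper's body (76 mm by 85 mm) begins 54 mm behind the grasp point. The pads swing forward as they close: fully open they stand 13 mm farther back than shut.
Start: joints at [65.787, 6.646, 82.598, -0, 90.757, -2.166], TCP at [0.253, 0.626, 0.239] pointing down, gripper open.
Joint ranges: [-162.19, 162.19], [-47.58, 125.68], [4.15, 143.07], [-65.23, 245.23], [0.69, 171.88], [-170.13, 170.13]. Speed limits (degrees/s): [108.29, 108.29, 127.2, 180, 180, 180].

## Interface

Orientations are given as a 3x3 rotation matrix whose columns are the frame's x, y, z axes.
In Python, from cell import sensors, vision, r gives the robot as it stands.
- The arm moves only by the tool step_arm, never from a script. Its arguments are lists of equal length, an entry for each row: "travel": the shift along the tool's x, y, z in cm, a list of three; "rotation": the turn, a rotation vector about the tool's x, y, z in degrees, a list of three; "claw": the opening, from 0 (shut) to 1 (fully open). In form: {"travel": [[tx, ty, tz], ...], "rotation": [[ax, ay, az], ...], "claw": [claw, ...]}. A call has 1 to 12 rows; each row is the pose to reach, as a shift and turn from the pose measured when the call began, along the tool's axes at that moment; what a row does not reach only later rows make up. A row lasts 1/10 s, in which the tool goes at most 50 mm and 8.59 degrees, less where a joint would pass 70% of its speed; a pose out of reach is approached as far as the arm can. A call with a gripper value outside its range is refused whole. The fingers move at their own pace and stop on an object; the grip force is fixed at half the most. Time passes only in rows, so rows that repeat a pose let the fingers close. It gives the time, the measured TCP pose, the force and the opening at its end, in the units of the state.
- sensors.read_state(): the state, without advancing time (a new reading comes with each control period).
- vision.camera(name): name is "side" or "top" or "wrist"; returns the picture (480x640x3 uint8, blue, green, red); there is no depth.
- vision.camera_params(name): a dict with "camera_matrix" (3x3 intrinsics, pixels), "view" (4x4, takes a point from world to camera coordinates). Camera axes: x right, y down, z forward; pixel columns grow to the right and rows downward; lengths in m; the calibration is good to about 2 mm. A picture is of the moment at which its call begins: read the wrist's pose just before it. camera_params takes no time and is no camera call; for the wrist camera it gives the pose at the moment of the call.
- r.sign_off(): hands the job in, once; it reports no verdict.
The state is a dict: "clock": time; "qpos": joint angles; "qd": joint speeds; "effort": joint torques, N m; "ee_pos": TCP position; "ee_rot": TCP orientation; "ft_force": force on the tool from outside, world axes, zero at the start; "wrist_torque": the same for the moment, N m; "finger_gap": finger opening in m.
Only numpy, scipy, OpenCV 4.12 (cv2) and the standard library are available. Lean on these libraries where they do the work, as an engineer would, in place of code of your own. Each camera call takes 0.05 s, during which the arm holds its last target.

## Task

The large knurled ring gauge in the rack has been checked, so mark it: turn the white flag in front of its bay right over, from front to back, until it lies fully home with its ring-marked face up. Only press and push it gently with the fingertips (its short tail goes down to raise it): do not grip it, and pick nothing up. Leave the other two flags, the gauges and the loose things on the desk where they are.

Things in the scene. Friction and masses are not known exactly. Their poses are not given: they have to be found in the camera images.
- rack: Gauge rack fixed to the desk: grey plate 180 x 280 x 8 mm carrying a row of three white flags and, behind them, a row of three shallow bays (rims 6 mm high), one per flag. Origin: on the desk under the line of hinges; x points to the back, y left, z up. The plate spans x -45 to +135 mm, y +-140 mm. Flags and bays 1, 2, 3 are at y = +88, 0, -88 mm.
- flag1 (a joint): Angle of flag 1 about its level hinge (along the rack's y), rad: 0 to 0.2 at the start, lying to the front, bar-marked face up; pi/2 upright; pi (end stop) flat to the back, ring-marked face up. The hinge is stiff: the flag stays at any angle where it is left, and moves with about 1 N at its free end, or 2 N pressed down on its tail, which raises it.
- hinge1 (a point): Middle of flag 1's hinge, in the flag's mid-thickness, 48 mm above the desk. Two metal cheeks, 4 mm thick, 16 mm long in x, stand 28.5 mm to either side and rise 6 mm above it.
- flag1_tip (a point): Middle of the free edge of flag 1: a white plate 48 mm wide, 5 mm thick, 5 to 65 mm from its hinge, 30 g. On the other side of the hinge it goes on as a tail, 34 mm wide, 5 mm thick, ending 32 mm from the hinge (at the start it points to the back, clear above the rack's plate).
- bay1 (a point): Centre of the floor of bay 1, 100 mm behind hinge 1 along the rack's x axis, 8 mm above the desk; the bay is 60 x 84 mm inside and open at the top.
- flag2 (a joint): Angle of flag 2 about its level hinge (along the rack's y), rad: 0 to 0.2 at the start, lying to the front, bar-marked face up; pi/2 upright; pi (end stop) flat to the back, ring-marked face up. The hinge is stiff: the flag stays at any angle where it is left, and moves with about 1 N at its free end, or 2 N pressed down on its tail, which raises it.
- hinge2 (a point): Middle of flag 2's hinge, in the flag's mid-thickness, 48 mm above the desk. Two metal cheeks, 4 mm thick, 16 mm long in x, stand 28.5 mm to either side and rise 6 mm above it.
- flag2_tip (a point): Middle of the free edge of flag 2: a white plate 48 mm wide, 5 mm thick, 5 to 65 mm from its hinge, 30 g. On the other side of the hinge it goes on as a tail, 34 mm wide, 5 mm thick, ending 32 mm from the hinge (at the start it points to the back, clear above the rack's plate).
- bay2 (a point): Centre of the floor of bay 2, 100 mm behind hinge 2 along the rack's x axis, 8 mm above the desk; the bay is 60 x 84 mm inside and open at the top.
- flag3 (a joint): Angle of flag 3 about its level hinge (along the rack's y), rad: 0 to 0.2 at the start, lying to the front, bar-marked face up; pi/2 upright; pi (end stop) flat to the back, ring-marked face up. The hinge is stiff: the flag stays at any angle where it is left, and moves with about 1 N at its free end, or 2 N pressed down on its tail, which raises it.
- hinge3 (a point): Middle of flag 3's hinge, in the flag's mid-thickness, 48 mm above the desk. Two metal cheeks, 4 mm thick, 16 mm long in x, stand 28.5 mm to either side and rise 6 mm above it.
- flag3_tip (a point): Middle of the free edge of flag 3: a white plate 48 mm wide, 5 mm thick, 5 to 65 mm from its hinge, 30 g. On the other side of the hinge it goes on as a tail, 34 mm wide, 5 mm thick, ending 32 mm from the hinge (at the start it points to the back, clear above the rack's plate).
- bay3 (a point): Centre of the floor of bay 3, 100 mm behind hinge 3 along the rack's x axis, 8 mm above the desk; the bay is 60 x 84 mm inside and open at the top.
- ring_gauge_mid (a point): Centre of the ring gauge: the large thick steel ring with a knurled rim, 54 mm across and 18 mm high, lying loose in one of the three bays (any of them).
- cage_ring_desk_mid (a point): Centre of a small thin bearing cage ring, 31 mm across, 9 mm high, loose in another bay.
- gauge_block_1_mid (a point): Centre of a steel gauge block 9 x 35 x 20 mm, loose in another bay.
- tape_roll_mid (a point): Centre of a loose roll of tape lying flat, 104 mm across, 24 mm high.
- marker_mid (a point): Centre of a loose marker pen lying on the desk, 112 mm long, 17 mm thick.
- mug_mid (a point): Centre of a loose dark mug, 82 mm across, 107 mm high, half-way up.
There are look-alikes about, which are no part of the job. What is meant by the part that bears ring_gauge_mid is not purple or yellow, and is the smaller of those in its own colour.

How it is judged:
By the outcome, as a careful person would: the job done as asked, in the order asked, and still so for the second after the job is handed in, with the robot touching nothing.
It also fails if it takes over 38 s, if anything falls off the work surface, if the arm or the gripper's body presses on something with over 40 N, if the wrist force passes 120 N, or if a joint passes its speed limit or range.

## Working session

There is one attempt and no reset: what is moved stays moved. The work goes in short steps, Python scripts to look and compute and a tool call to move; the robot and the scene stay as the last step left them, time stands still between calls to the robot, and variables do not carry over. Pictures are saved under pics/ and viewed, and the job is handed in when it is done.

Besides the shell and the picture viewer there is one more tool, called after ">>>" by a JSON object that holds its "method" and its "body", one argument or row to a line. step_arm: Moves the arm, as the interface text tells. Its arguments: {"type":"object","properties":{"travel":{"type":"array"},"rotation":{"type":"array"},"claw":{"type":"array"}},"required":["travel","rotation","claw"]}

```bash
mkdir -p pics; ls
python3 - <<'E'
from cell import sensors, vision, r
import cv2,numpy as np
np.set_printoptions(precision=4,suppress=True)
for n in ["top","side"]:
    cv2.imwrite(f"pics/{n}0.png",vision.camera(n)); p=vision.camera_params(n); print(n,p["camera_matrix"],p["view"])
print(sensors.read_state())
E
```

```text
pics
top [[530.8637   0.     316.5736]
 [  0.     530.8637 242.6928]
 [  0.       0.       1.    ]] [[-0.0082 -0.9999  0.0102  0.1984]
 [-0.9938  0.007  -0.1108  0.5702]
 [ 0.1107 -0.011  -0.9938  1.1902]
 [ 0.      0.      0.      1.    ]]
side [[461.7389   0.     318.194 ]
 [  0.     461.7389 242.6206]
 [  0.       0.       1.    ]] [[ 0.9936 -0.1128 -0.0039 -0.5119]
 [-0.0763 -0.6464 -0.7591  0.2308]
 [ 0.0831  0.7546 -0.6509  0.7054]
 [ 0.      0.      0.      1.    ]]
{'clock': 0.1, 'qpos': array([65.788 ,  6.6711, 82.6324, -0.0025, 90.7578, -2.1653]), 'qd': array([-0.0025, -0.1595, -0.1024,  0.1063, -0.0729,  0.0197]), 'effort': array([  0.0031, -73.3673, -63.3785,  -0.0001,   0.0052,  -0.    ]), 'ee_pos': array([0.2533, 0.6255, 0.2386]), 'ee_rot': array([[ 0.3754,  0.9269, -0.0004],
       [ 0.9269, -0.3754, -0.001 ],
       [-0.0011,  0.    , -1.    ]]), 'ft_force': array([-0.002 ,  0.1657, -0.4514]), 'wrist_torque': array([ 0.036 ,  0.0366, -0.0346]), 'finger_gap': 0.08528739339387387}
```

View pics/top0.png

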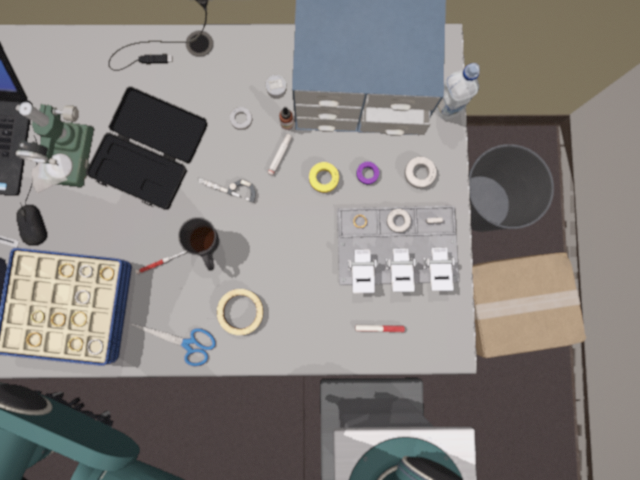

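View pics/side0.png

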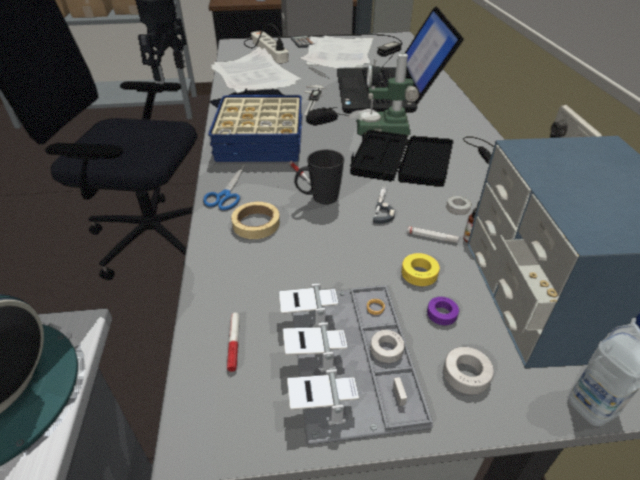

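The top view shows the white knurled ring in the middle bay at (399,220), so the flag to turn is flag 2 at (402,270). The cage ring is in bay 1 at (360,221) and the block is in bay 3 at (435,220). Next I'll zoom in for measurement.

Run:
```python
import cv2
a=cv2.imread("pics/top0.png"); cv2.imwrite("pics/topz.png",cv2.resize(a[195:300,325:470],None,fx=5.5,fy=5.5,interpolation=cv2.INTER_CUBIC))
a=cv2.imread("pics/side0.png"); cv2.imwrite("pics/sidez.png",cv2.resize(a[280:445,265:440],None,fx=3.6,fy=3.6,interpolation=cv2.INTER_CUBIC))
```

```text
(no output)
```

View pics/topz.png

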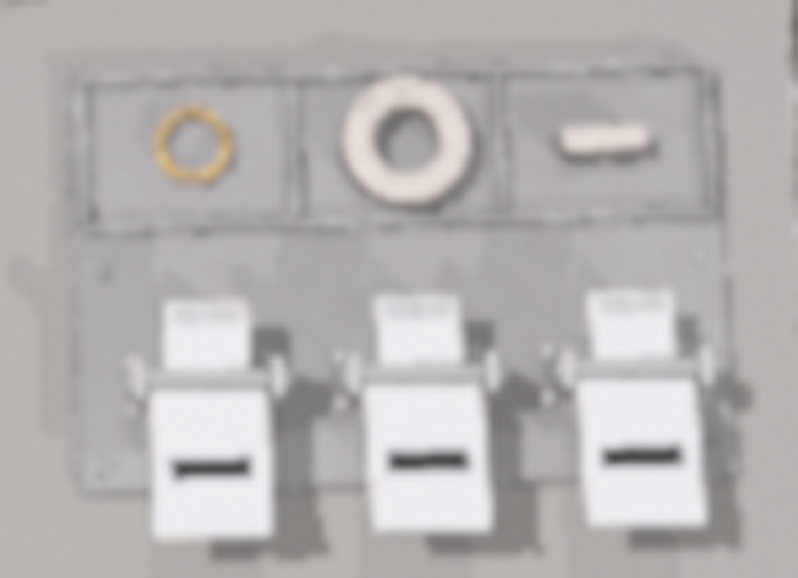

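View pics/sidez.png

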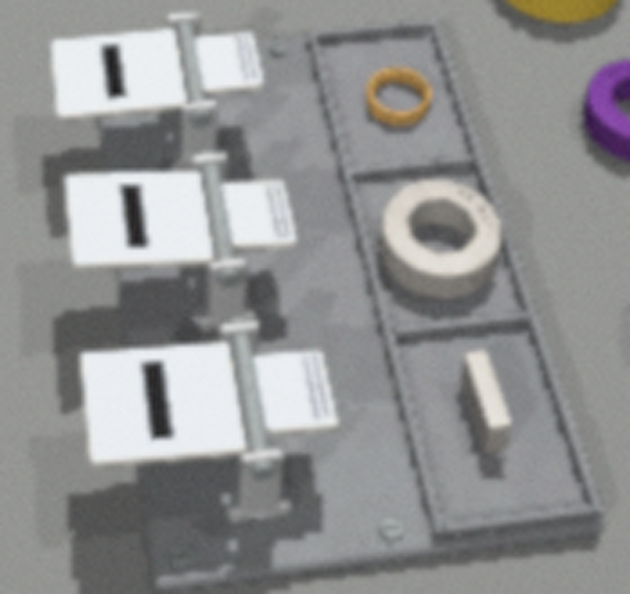

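```bash
cat > h.py <<'E'
import numpy as np
from cell import vision
def ray(n,u,v):
    p=vision.camera_params(n);K=p["camera_matrix"];V=p["view"];R=V[:3,:3];t=V[:3,3]
    return -R.T@t, R.T@np.linalg.solve(K,[u,v,1])
def plane(n,u,v,z):
    c,d=ray(n,u,v); return c+d*(z-c[2])/d[2]
def tri(a,b):
    A=[];B=[]
    for n,u,v in (a,b):
        c,d=ray(n,u,v);d=d/np.linalg.norm(d);P=np.eye(3)-np.outer(d,d);A.append(P);B.append(P@c)
    return np.linalg.lstsq(np.vstack(A),np.hstack(B),rcond=None)[0]
def tz(u,v): return ("top",(u+.5)/5.5-.5+325,(v+.5)/5.5-.5+195)
def sz(u,v): return ("side",(u+.5)/3.6-.5+265,(v+.5)/3.6-.5+280)
E
python3 - <<'E'
from h import *
np.set_printoptions(precision=4,suppress=True)
T=[(209,380),(425,375),(640,370)];S=[(191,65),(218,211),(249,393)]
for t,s in zip(T,S): print("hinge",plane(*tz(*t),.05),plane(*sz(*s),.05),tri(tz(*t),sz(*s)))
# plate/bay outline
for t in [(72,78),(712,68),(84,490)]: print("plate",plane(*tz(*t),.008))
# flag2 free edge ends & tail
print("tip",tri(tz(375,528),sz(65,175)),tri(tz(491,528),sz(75,265)))
print("tail",tri(tz(374,296),sz(281,181)),tri(tz(460,296),sz(295,243)))
for n,t,s in (("1tip",(213,536),(57,78)),("3tip",(648,525),(88,406)),("2tip",(433,528),(70,220))): print(n,tri(tz(*t),sz(*s)))
E
```

```text
hinge [0.5212 0.0909 0.05  ] [0.5249 0.0914 0.05  ] [0.523  0.0909 0.0505]
hinge [0.5226 0.0021 0.05  ] [0.5269 0.0052 0.05  ] [0.5245 0.0026 0.0533]
hinge [ 0.524  -0.0864  0.05  ] [ 0.528  -0.0841  0.05  ] [ 0.5258 -0.0858  0.0528]
plate [0.6544 0.1433 0.008 ]
plate [ 0.657  -0.1323  0.008 ]
plate [0.478  0.1405 0.008 ]
tip [0.4611 0.0255 0.0586] [ 0.4617 -0.0216  0.058 ]
tail [0.5565 0.0216 0.0457] [ 0.5565 -0.0137  0.0477]
1tip [0.4595 0.0904 0.05  ]
3tip [ 0.4626 -0.0861  0.0557]
2tip [0.4614 0.0018 0.0577]
```

Hinge 2 comes out near (0.524, 0.0025, 0.048), with the rack yawed about +0.9°. I'll move high above the tail with the fingers shut and the jaw axis along y.

>>> {"method": "step_arm", "body": {
  "travel": [
    [-46.5, 51.1, 0],
    [-46.5, 51.1, 0],
    [-46.5, 51.1, 0],
    [-46.5, 51.1, 0],
    [-46.5, 51.1, 0],
    [-46.5, 51.1, 0],
    [-46.5, 51.1, 0],
    [-46.5, 51.1, 0],
    [-46.5, 51.1, 0],
    [-46.5, 51.1, 0],
    [-46.5, 51.1, 0],
    [-46.5, 51.1, 0]
  ],
  "rotation": [
    [0, 0, -23],
    [0, 0, -23],
    [0, 0, -23],
    [0, 0, -23],
    [0, 0, -23],
    [0, 0, -23],
    [0, 0, -23],
    [0, 0, -23],
    [0, 0, -23],
    [0, 0, -23],
    [0, 0, -23],
    [0, 0, -23]
  ],
  "claw": [0, 0, 0, 0, 0, 0, 0, 0, 0, 0, 0, 0]
}}

```text
clock: 1.3
ee_pos: [0.5133, 0.0826, 0.2391]
ee_rot: [[-0.017, 1.0, -0.0], [1.0, 0.017, -0.001], [-0.001, -0.0, -1.0]]
ft_force: [1.6, 1.4, -0.1]
finger_gap: 0.0001
```

>>> {"method": "step_arm", "body": {
  "travel": [
    [-8, 3.9, 0],
    [-8, 3.9, 0],
    [-8, 3.9, 5],
    [-8, 3.9, 10],
    [-8, 3.9, 13],
    [-8, 3.9, 13],
    [-8, 3.9, 13]
  ],
  "rotation": [
    [0, 0, 0],
    [0, 0, 0],
    [0, 0, 0],
    [0, 0, 0],
    [0, 0, 0],
    [0, 0, 0],
    [0, 0, 0]
  ],
  "claw": [0, 0, 0, 0, 0, 0, 0]
}}

```text
clock: 2.0
ee_pos: [0.5539, 0.0032, 0.1101]
ee_rot: [[-0.017, 1.0, -0.0], [1.0, 0.017, -0.001], [-0.001, -0.0, -1.0]]
ft_force: [0.4, 0.0, -0.0]
finger_gap: 0.0001
```

Run:
```python
from cell import sensors, vision
import cv2
a=vision.camera("side");b=vision.camera("wrist"); cv2.imwrite("pics/s1.png",cv2.resize(a[200:445,240:480],None,fx=2.4,fy=2.4)); cv2.imwrite("pics/w1.png",b)
s=sensors.read_state();print(s["ee_pos"],s["ft_force"],s["clock"])
```

```text
[0.55464328 0.00325293 0.11162018] [ 0.32361058 -0.31560672  1.23788955] 2.1
```

View pics/s1.png

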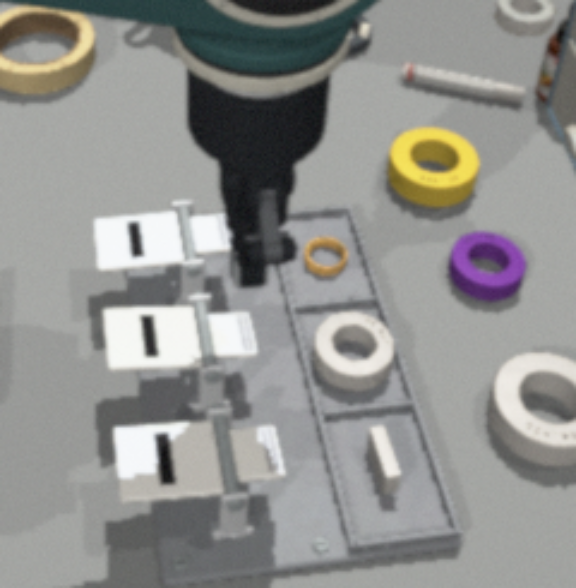

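View pics/w1.png

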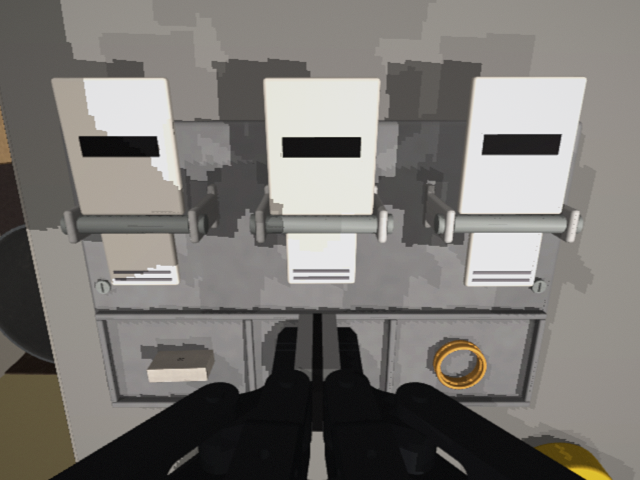

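The wrist view shows the fingers (318,330) lined up with flag 2's tail at (320,260). I'll check where the camera body sits, since it is on the flag side.

Run:
```python
from h import *
from cell import sensors
np.set_printoptions(precision=4,suppress=True)
s=sensors.read_state();V=vision.camera_params("wrist")["view"];print(s["ee_pos"],-V[:3,:3].T@V[:3,3],V[2,:3])
for n,p in (("rodL",(262,225)),("rodR",(382,225)),("tipL",(265,78)),("tipR",(379,79)),("tailL",(289,283)),("tailR",(355,283))): print(n,plane("wrist",*p,.05))
```

```text
[0.5546 0.0033 0.1116] [0.469  0.0013 0.2454] [ 0.3273  0.0046 -0.9449]
rodL [ 0.5265 -0.0237  0.05  ]
rodR [0.5256 0.0327 0.05  ]
tipL [ 0.462  -0.0209  0.05  ]
tipR [0.4616 0.0272 0.05  ]
tailL [ 0.556  -0.0111  0.05  ]
tailR [0.5555 0.0213 0.05  ]
```

>>> {"method": "step_arm", "body": {
  "travel": [
    [0, 0, 2],
    [0, 0, 4],
    [0, 0, 5],
    [0, 0, 5.5],
    [0, 0, 6],
    [0, 0, 6.4],
    [0, 0, 6.8],
    [0, 0, 7.1],
    [0, 0, 7.1]
  ],
  "rotation": [
    [0, 0, 0],
    [0, 0, 0],
    [0, 0, 0],
    [0, 0, 0],
    [0, 0, 0],
    [0, 0, 0],
    [0, 0, 0],
    [0, 0, 0],
    [0, 0, 0]
  ],
  "claw": [0, 0, 0, 0, 0, 0, 0, 0, 0]
}}

```text
clock: 3.0
ee_pos: [0.5548, 0.0032, 0.0403]
ee_rot: [[-0.017, 1.0, 0.003], [1.0, 0.017, -0.001], [-0.001, 0.002, -1.0]]
ft_force: [0.4, 0.4, 0.3]
finger_gap: -0.0004
```

```bash
cat > look.py <<'E'
from cell import sensors, vision
import cv2,sys
n=sys.argv[1]
a=vision.camera("side");b=vision.camera("wrist"); a=cv2.resize(a[200:445,240:480],None,fx=1.9,fy=1.9);b=cv2.resize(b,None,fx=.5,fy=.5)
b=cv2.copyMakeBorder(b,0,a.shape[0]-240,0,0,cv2.BORDER_CONSTANT); cv2.imwrite(f"pics/{n}.png",cv2.hconcat([a,b]))
s=sensors.read_state();print(s["ee_pos"],s["ft_force"],s["clock"])
E
python3 look.py a2
```

```text
[0.55474394 0.00317124 0.04052625] [ 0.36199718 -0.32244242 -0.40944378] 3.1
```

View pics/a2.png

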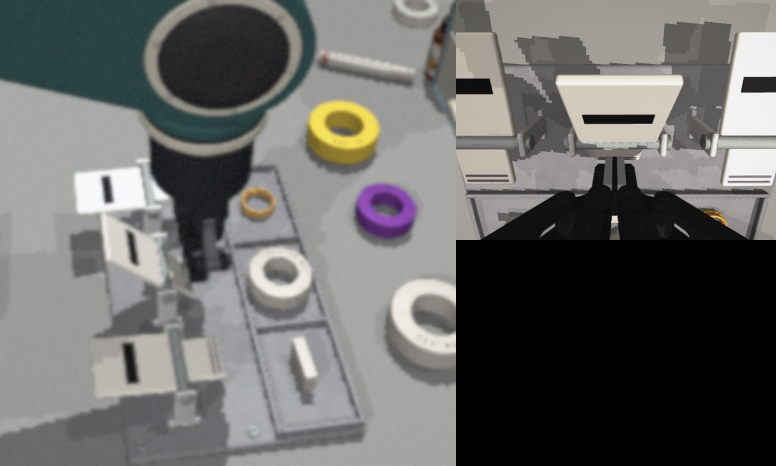

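Flag 2 is now raised to about 50° and the neighbours haven't moved. I'll lift, go round to its front, and come down there.

>>> {"method": "step_arm", "body": {
  "travel": [
    [0, 0, -5],
    [0, 0, -9.5],
    [0, 0, -12],
    [0, -4, -12],
    [0, -8, -12],
    [0, -11.5, -12],
    [0, -11.5, -12],
    [0, -11.5, -8],
    [0, -11.5, -5],
    [0, -11.5, -5]
  ],
  "rotation": [
    [0, 0, 0],
    [0, 0, 0],
    [0, 0, 0],
    [0, 0, 0],
    [0, 0, 0],
    [0, 0, 0],
    [0, 0, 0],
    [0, 0, 0],
    [0, 0, 0],
    [0, 0, 0]
  ],
  "claw": [0, 0, 0, 0, 0, 0, 0, 0, 0, 0]
}}

```text
clock: 4.1
ee_pos: [0.4381, 0.0014, 0.0869]
ee_rot: [[-0.017, 1.0, -0.003], [1.0, 0.017, -0.001], [-0.001, -0.003, -1.0]]
ft_force: [0.0, -0.7, -0.6]
finger_gap: 0.0005
```

```bash
python3 look.py a3
```

```text
[0.44003235 0.00129045 0.09103439] [-0.1664127  -0.98082362  0.91519333] 4.2
```

View pics/a3.png

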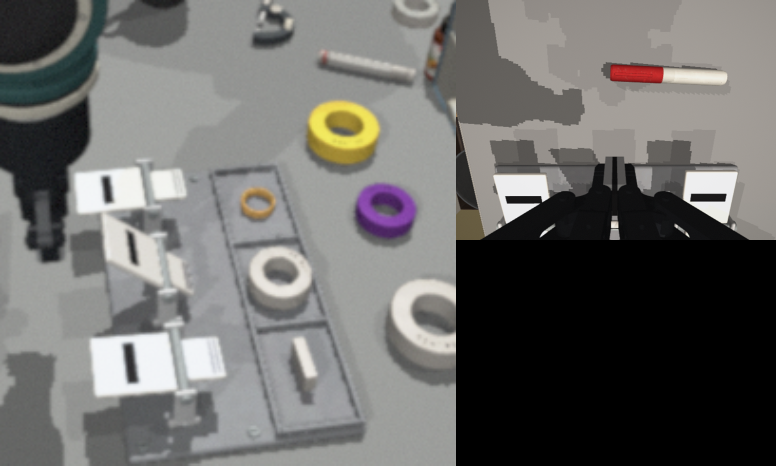

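Flag 2 stands at about 45°, with the fingers just in front of it. Next I push it gently back past upright.

>>> {"method": "step_arm", "body": {
  "travel": [
    [0, 0, 1.5],
    [0, 1.5, 1.5],
    [0, 3, 1.5],
    [0, 4.5, 1.3],
    [0, 5.3, 1],
    [0, 6, 0.7],
    [0, 6.6, 0.3],
    [0, 7.2, 0],
    [0, 8, -0.3],
    [0, 8.8, -0.5],
    [0, 9.5, -0.5],
    [0, 9.5, -0.5]
  ],
  "rotation": [
    [0, 0, 0],
    [0, 0, 0],
    [0, 0, 0],
    [0, 0, 0],
    [0, 0, 0],
    [0, 0, 0],
    [0, 0, 0],
    [0, 0, 0],
    [0, 0, 0],
    [0, 0, 0],
    [0, 0, 0],
    [0, 0, 0]
  ],
  "claw": [0, 0, 0, 0, 0, 0, 0, 0, 0, 0, 0, 0]
}}

```text
clock: 5.4
ee_pos: [0.5357, 0.0029, 0.0961]
ee_rot: [[-0.017, 1.0, 0.002], [1.0, 0.017, -0.001], [-0.001, 0.002, -1.0]]
ft_force: [1.3, -0.7, 1.1]
finger_gap: 0.0001
```

```bash
python3 look.py a4
```

```text
[0.53500618 0.00290325 0.09598243] [1.0332657  0.02467341 0.01649206] 5.5
```

View pics/a4.png

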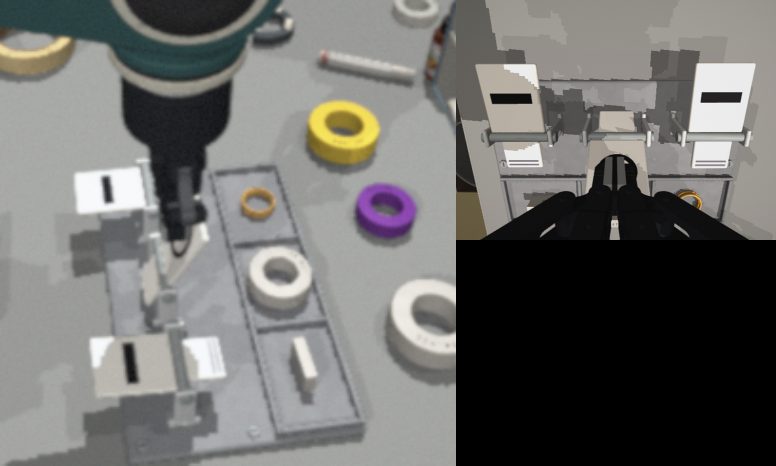

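Flag 2 is past upright and leaning back in front of the fingers, with about 1 N on them. I'll keep following it over and down.

>>> {"method": "step_arm", "body": {
  "travel": [
    [0, 0.5, 0.2],
    [0, 1.0, 0.4],
    [0, 1.8, 1.0],
    [0, 2.4, 1.8],
    [0, 2.8, 2.3],
    [0, 3.0, 2.7],
    [0, 3.2, 3.0],
    [0, 3.3, 3.3],
    [0, 3.3, 3.5],
    [0, 3.3, 3.6],
    [0, 3.3, 3.7],
    [0, 3.3, 3.7]
  ],
  "rotation": [
    [0, 0, 0],
    [0, 0, 0],
    [0, 0, 0],
    [0, 0, 0],
    [0, 0, 0],
    [0, 0, 0],
    [0, 0, 0],
    [0, 0, 0],
    [0, 0, 0],
    [0, 0, 0],
    [0, 0, 0],
    [0, 0, 0]
  ],
  "claw": [0, 0, 0, 0, 0, 0, 0, 0, 0, 0, 0, 0]
}}

```text
clock: 6.7
ee_pos: [0.568, 0.0034, 0.0591]
ee_rot: [[-0.017, 1.0, 0.002], [1.0, 0.017, -0.001], [-0.001, 0.002, -1.0]]
ft_force: [-0.5, -0.7, 0.4]
finger_gap: -0.0
```

```bash
python3 look.py a5
```

```text
[0.56796272 0.00341536 0.05905311] [ 0.27006425 -0.46363779  0.45394008] 6.8
```

View pics/a5.png

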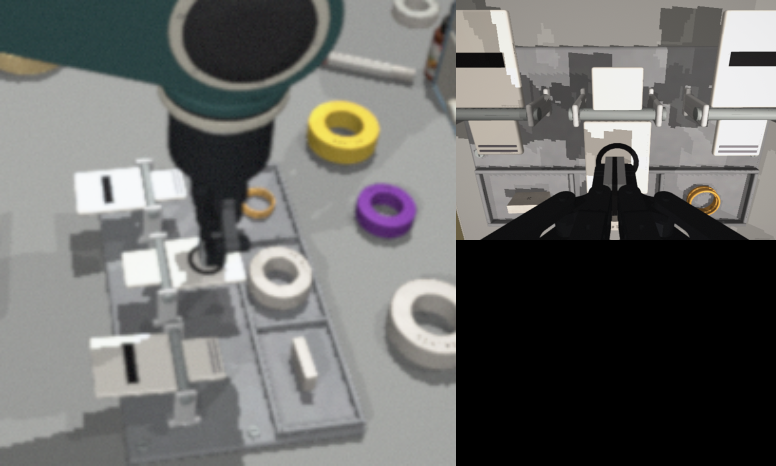

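It is nearly flat now, with no firm contact force yet. I'll press in small steps until it meets the stop.

>>> {"method": "step_arm", "body": {
  "travel": [
    [0, 0, 0.1],
    [0, 0, 0.2],
    [0, 0, 0.2],
    [0, 0, 0.2]
  ],
  "rotation": [
    [0, 0, 0],
    [0, 0, 0],
    [0, 0, 0],
    [0, 0, 0]
  ],
  "claw": [0, 0, 0, 0]
}}

```text
clock: 7.2
ee_pos: [0.5681, 0.0034, 0.0581]
ee_rot: [[-0.017, 1.0, 0.002], [1.0, 0.017, -0.001], [-0.001, 0.002, -1.0]]
ft_force: [-6.1, -0.4, 12.5]
finger_gap: -0.0002
```

The force is now 12.5 N with no further travel, so it is on the stop. I'll lift clear and check.

>>> {"method": "step_arm", "body": {
  "travel": [
    [0, 0, -1],
    [0, 0, -4],
    [0, 0, -8],
    [0, 0, -12],
    [0, -5, -14],
    [0, -10, -14],
    [0, -14, -14],
    [0, -14, -14],
    [0, -14, -14]
  ],
  "rotation": [
    [0, 0, 0],
    [0, 0, 0],
    [0, 0, 0],
    [0, 0, 0],
    [0, 0, 0],
    [0, 0, 0],
    [0, 0, 0],
    [0, 0, 0],
    [0, 0, 0]
  ],
  "claw": [0, 0, 0, 0, 0, 0, 0, 0, 0]
}}

```text
clock: 8.1
ee_pos: [0.4277, 0.0012, 0.199]
ee_rot: [[-0.017, 1.0, 0.005], [1.0, 0.017, -0.001], [-0.001, 0.005, -1.0]]
ft_force: [0.8, -1.3, 0.6]
finger_gap: 0.0001
```

Run:
```python
from cell import sensors, vision
import cv2
a=vision.camera("side")
cv2.imwrite("pics/b1.png",cv2.resize(a[280:445,265:440],None,fx=3.6,fy=3.6,interpolation=cv2.INTER_CUBIC))
a=vision.camera("top")
cv2.imwrite("pics/b2.png",cv2.resize(a[195:300,325:470],None,fx=5.5,fy=5.5,interpolation=cv2.INTER_CUBIC))
s=sensors.read_state();print(s["ee_pos"],s["ft_force"],s["clock"])
```

```text
[0.42848339 0.00121394 0.19809603] [ 0.64618129 -0.56150358  0.12815307] 8.2
```

View pics/b1.png

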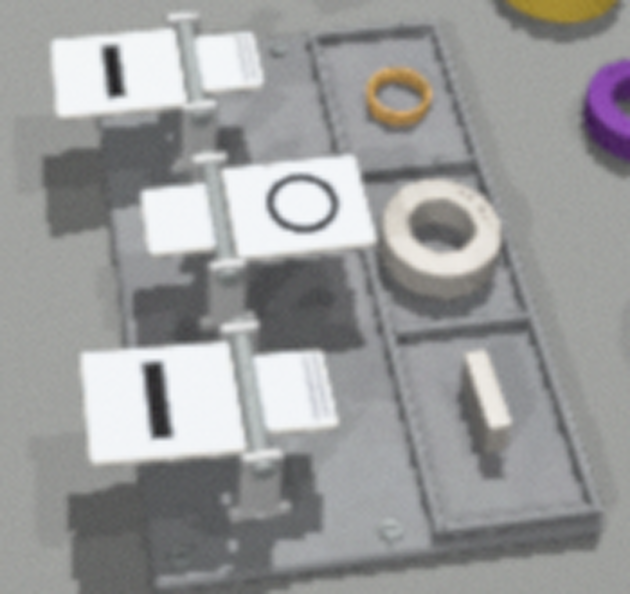

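View pics/b2.png

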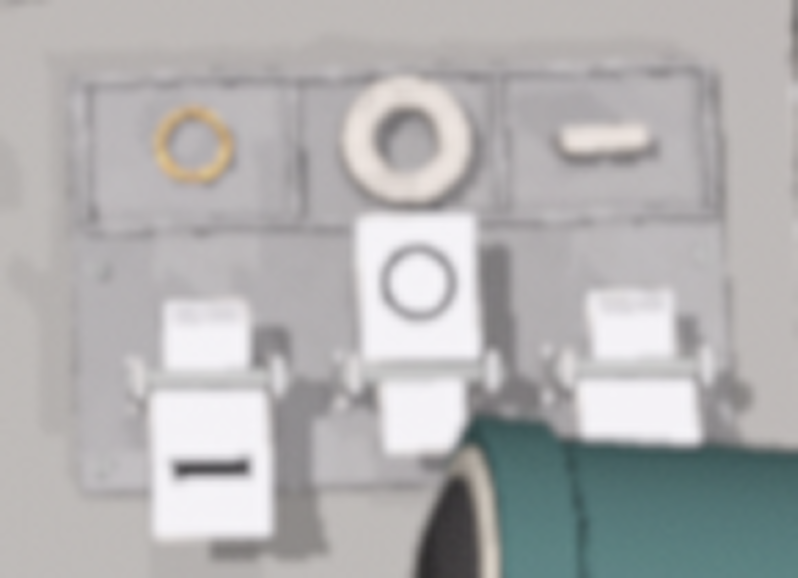

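Flag 2 lies to the back with its ring mark up at side zoom (302,202), and the other flags and gauges are in the same place as before. I'll do a quick flatness check by triangulation.

Run:
```python
from h import *
np.set_printoptions(precision=4,suppress=True)
for n,t,s in (("tipL",(356,213),(356,155)),("tipR",(474,213),(375,241)),("ring",(418,282),(302,202)),("tailL",(386,453),(143,193)),("tailR",(462,451),(150,252))): print(n,tri(tz(*t),sz(*s)))
```

```text
tipL [0.591  0.0288 0.05  ]
tipR [ 0.5901 -0.0196  0.0519]
ring [0.5622 0.0042 0.052 ]
tailL [0.4931 0.0189 0.0497]
tailR [ 0.4935 -0.0124  0.0493]
```

```bash
python3 -c "
from cell import r
print(r.sign_off())"
```

```text
the job is handed in; nothing more can be done
None
```

I turned flag 2 right over and handed the job in at about 8 s. Flag 2 is the flag in front of the middle bay, which holds the large knurled white ring. I pressed its tail down with the shut fingertips, pushed the flag back past upright from the front, then pressed it down to its stop.

- **Fully home:** the last press reached 12.5 N with no further movement, well above the roughly 1–2 N that turns the hinge. Triangulated from the two cameras, the flag's tip, ring mark and tail all lie at 49–52 mm. That is flat within the measuring error.
- **Right face up:** the ring mark shows in both the side and top views.
- **Nothing else moved:** in the final side and top views of the rack, the three gauges and flags 1 and 3 are where they were. In the top view the arm hides part of flag 3, but the side view shows all of it. I did not photograph the rest of the desk again; the arm passed over it at 0.24 m.
- **Clear at the end:** the gripper was well above and in front of the rack, touching nothing.

No check failed or disagreed.

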